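# Isolate the polisher, bin the finished knife stand, switch back on

### The job

Turn the polisher's red isolator handle from on (green mark) to off (white mark) before you touch the finished brass knife stand in its outfeed lane. Then lift the stand out, set it upright on the cork pad and let go of it for a moment; take it up again the other way and lower it gently, without dropping it, upright onto the floor of the green tote, sitting crosswise in it (its long side across the tote's narrow width, like the stand in the red tote). Finally turn the handle fully back on; leave everything else where it is.

Things in the scene. Friction and masses are not known exactly. Their poses are not given: they have to be found in the camera images.
- handle (a joint): Isolator handle's angle about its vertical axis: 0 = ON (black pointer end at the green mark), 1.30 = OFF (pointer at the white mark), both stops; grows anticlockwise seen from above. An over-centre spring drives it to the nearer stop with up to 0.25 N m, friction included (let go before half way and it snaps back). Starts ON.
- handle_axis (a point): Point on the handle's axis at mid height of its bar, 100 mm above the bench. Bar: red, 90 mm long, 18 mm wide, 34 mm tall (83 to 117 mm above the bench), centred on the axis within 1 mm; under it a hub of 22 mm radius, then a round yellow plate, top at 71 mm, on a fixed grey box 140 x 140 mm. The point turns with the handle.
- handle_pointer (a point): Centre of the black pointer end of the bar, 41 mm from the axis at the same height; from handle_axis to here is the direction of the bar.
- stand: Brass knife stand to move, 0.2 to 0.42 kg, a block with flat sides: 60 mm long (y), 32 mm wide (x), 56 mm tall (z up); 8 mm slot along y in its top. Origin: centre of underside. It starts on the lane's floor, 12 mm above the bench, long side along the lane, between clear guards 4 mm higher than its top: there it can be taken only by its short ends, with 40 mm or more free beyond each.
- polisher: Fixed green polishing machine with its outfeed lane. Origin: on the bench under the middle of the guarded lane; y runs along the lane, away from the machine, whose front (210 mm tall) is at y = -160 mm. Lane floor 12 mm above the bench, 60 mm wide. Guards: clear, 40 mm apart, 5 mm thick, from y = -85 to +85 mm, tops 72 mm above the bench.
- pad: Fixed cork pad 110 x 110 mm, 6 mm thick; origin: centre of its underside, on the bench.
- tote: Fixed green open tote, outside 170 mm (x) by 80 mm (y) by 68 mm tall, walls 5 mm, so inside 160 by 70 mm; inner floor 6 mm above its underside. Origin: centre of its underside, on the bench. The stand must sit with its y along the tote's y (either way round).
- reject_tote: Fixed red tote, the same size and shape as the green one; leave it alone. The two totes may change places.
- reject: Rejected brass stand, the same as the other, standing crosswise in the red tote; leave it. Origin: centre of its underside.
- hammer: Bystander: hammer lying on the bench, 240 mm long; origin at its middle, on the bench.
- brush: Bystander: hand brush lying on the bench, 170 mm long; origin at its middle, on the bench.
- screwdriver: Bystander: red screwdriver lying on the bench, 200 mm long; origin at its middle, on the bench.
- jar: Bystander: jar of polish, 68 mm in diameter, 90 mm tall, standing; origin: centre of its underside.
- mug: Bystander: blue mug, 80 mm in diameter, 90 mm tall, standing; origin: centre of its underside.
Things that resemble listed ones, but are neither listed nor needed, are in the scene too. What is shaped like the stand but black is not meant.

How it is judged:
By the outcome, as a careful person would: the job done as asked, in the order asked, and still so for the second after the job is handed in, with the robot touching nothing.
It also fails if it takes over 72 s, if anything falls off the work surface, if the arm or the gripper's body presses on something with over 40 N, if the wrist force passes 120 N, or if a joint passes its speed limit or range.

### The arm

A 6-joint arm with a two-finger parallel gripper is mounted at the origin on the work surface. World frame = base frame: x ahead of the robot, y to its left, z up, the work surface at z = 0. Lengths are in m, angles in degrees, forces in N, time in s.
With the tool pointing down it reaches from about 0.35 to 0.775 m from the base axis. Payload 5.5 kg.
Tool frame: the origin (TCP) lies between the finger pads; the fingertips stand ahead of it and the grasp point (between the pads) lies 2 mm behind it (manip.finger_overhang is the z of the fingertips in the tool frame, in m); z points along the fingers, y is the line along which they close (so a half turn about z gives the same grasp; the last joint's range is limited). The gripper opens to 85 mm and grips with 20 to 120 N. Pads are 22 mm wide; open, the fingers measure 114 mm over their backs; the gripper's body (76 mm by 85 mm) begins 54 mm behind the grasp point. The pads swing forward as they close: fully open they stand 13 mm farther back than shut.
Start: joints at [63.736, 17.945, 2.641, 74.691, 0, 82.002], TCP at [0.18, 0.546, 0.248] pointing down, gripper open.
Joint ranges: [-158.12, 158.12], [-49.38, 96.58], [-58.88, 72.47], [-126.05, 133.96], [-84.25, 85.87], [-180, 180]. Speed limits (degrees/s): [147.25, 147.25, 180, 180, 180, 180].

### API

Orientations are given as a 3x3 rotation matrix whose columns are the frame's x, y, z axes.
In Python, from workcell import manip, capture, job gives the robot as it stands. The module is installed in compiled form; this text tells all that it offers.
- The arm moves only by the tool carry_out, never from a script. Its argument "rows" is a list of rows, each a list of 5 numbers: the shift along the tool's x, y, z as a fraction of full scale, then the turn about the tool's z as a fraction of full scale, then the opening, from -1 (shut) to 1 (fully open). A call has 1 to 10 rows; each row is the pose to reach, as a shift and turn from the pose commanded when the call began, along the tool's axes at that moment; what a row does not reach only later rows make up. Full scale, the value 1, is 0.15 m for a shift and 1.5 rad for a turn. A row lasts 1/8 s, in which the tool goes at most 62.5 mm and 10.7 degrees, less where a joint would pass 70% of its speed; a pose out of reach is approached as far as the arm can. A call with a number of a shift or a turn outside -1 to 1 is refused whole. A call with a gripper value outside its range is refused whole. The fingers move at their own pace and stop on an object; the grip force is fixed at half the most. Time passes only in rows, so rows that repeat a pose let the fingers close. It gives the time, the measured TCP pose, the force, the opening and the grip force at its end, in the units of the state.
- manip.read_state(): the state, without advancing time (a new reading comes with each control period).
- capture(name): name is "side" or "top" or "wrist"; returns a dict with "frame" (384x512x3 uint8, red, green, blue), "range_z" (384x512 float32, m along the optical axis (not along the pixel's ray), 0 where there is no reading), "mtx" (3x3 intrinsics, pixels), "camera_from_world" (4x4, takes a point from world to camera coordinates); the wrist camera has in their place "T_tool_cam" (4x4, takes a point from camera to tool coordinates, whose origin is the TCP and whose axes are the flange's). Camera axes: x right, y down, z forward; pixel columns grow to the right and rows downward; lengths in m; the calibration is good to about 2 mm. A picture is of the moment at which its call begins: read the wrist's pose just before it.
- job.finish_job(): hands the job in; it is judged then, once.
The state is a dict: "time_s": time; "joint_pos": joint angles; "dq": joint speeds; "effort": joint torques, N m; "position": TCP position; "ee_rot": TCP orientation; "wrist_force": force on the tool from outside, world axes, zero at the start; "moment": the same for the moment, N m; "grip_width": finger opening in m; "gripper_force": force on a finger pad.
Only numpy, scipy, OpenCV 4.12 (cv2) and the standard library are available. Lean on these libraries where they do the work, as an engineer would, in place of code of your own. Each camera call takes 0.05 s, during which the arm holds its last target. There are 200 camera calls.

## Working session

There is one attempt and no reset: what is moved stays moved. The work goes in short steps, Python scripts to look and compute and a tool call to move; the robot and the scene stay as the last step left them, time stands still between calls to the robot, and variables do not carry over. Pictures are saved under pics/ and viewed, at most 10 in all, crops included, and the job is handed in when it is done.

Besides the shell and the picture viewer there is one more tool, called in YAML: its name, and indented under it one key for each argument. carry_out: Moves the arm, as the interface text tells. Its arguments: {"type":"object","properties":{"rows":{"type":"array","items":{"type":"array","items":{"type":"number"}}}},"required":["rows"]}

```bash
mkdir -p pics; cat > h.py <<'E'
import numpy as np, cv2, pickle
from workcell import manip, capture, job
def world(c, T=None):
    "per pixel world points from range"
    h,w=c["range_z"].shape; K=c["mtx"]
    u,v=np.meshgrid(np.arange(w),np.arange(h)); z=c["range_z"]
    p=np.stack([(u-K[0,2])/K[0,0]*z,(v-K[1,2])/K[1,1]*z,z],-1)
    T=np.linalg.inv(c["camera_from_world"]) if T is None else T
    return p@T[:3,:3].T+T[:3,3]
def ray(c,uv,h,T=None):
    "pixel(s) onto plane z=h"
    uv=np.atleast_2d(uv).astype(float); K=c["mtx"]
    T=np.linalg.inv(c["camera_from_world"]) if T is None else T
    d=np.c_[(uv-K[:2,2])/[K[0,0],K[1,1]],np.ones(len(uv))]@T[:3,:3].T
    return T[:3,3]+d*((h-T[2,3])/d[:,2])[:,None]
def wristT(c,s):
    T=np.eye(4);T[:3,:3]=s["ee_rot"];T[:3,3]=s["position"];return T@c["T_tool_cam"]
def save(n,im,k=1): cv2.imwrite("pics/"+n+".png",cv2.resize(im[...,::-1],None,fx=k,fy=k,interpolation=cv2.INTER_CUBIC))
E
python3 - <<'E'
from h import *
s=manip.read_state();print(s,manip.finger_overhang)
for n in("top","side"):
    c=capture(n);pickle.dump(c,open(n+".pkl","wb"));save(n+"0",c["frame"],1.5);print(np.linalg.inv(c["camera_from_world"]).round(3),c["mtx"])
E
```

```text
{'time_s': 0.0, 'joint_pos': array([6.37356256e+01, 1.79902565e+01, 2.57751216e+00, 7.46909053e+01,
       3.99464096e-04, 8.20017008e+01]), 'dq': array([ 0.07417363, -0.04609446,  0.08681385, -0.02133708, -0.04420473,
       -0.11100737]), 'effort': array([ 9.90658555e-04, -4.80626106e+01,  2.98534477e+01,  1.92982354e-02,
        6.82979339e-05, -4.87225833e-06]), 'position': array([0.18001433, 0.54559202, 0.24741811]), 'ee_rot': array([[-9.49611119e-01,  3.13429532e-01, -8.06770822e-04],
       [ 3.13430463e-01,  9.49609774e-01, -1.61917987e-03],
       [ 2.58618669e-04, -1.79045776e-03, -9.99998364e-01]]), 'wrist_force': array([ 0.36572057, -0.02487184,  0.04601439]), 'moment': array([-0.01508963,  0.01937169,  0.00029185]), 'gripper_force': 0.0, 'grip_width': 0.08490768773845497} 0.017
[[-0.015 -0.982  0.189  0.261]
 [-1.     0.015 -0.    -0.017]
 [-0.002 -0.189 -0.982  1.253]
 [ 0.     0.     0.     1.   ]] [[439.11776237   0.         253.9202585 ]
 [  0.         439.11776237 189.64925884]
 [  0.           0.           1.        ]]
[[ 0.997 -0.065  0.052  0.412]
 [-0.081 -0.594  0.8   -1.042]
 [-0.021 -0.802 -0.597  0.882]
 [ 0.     0.     0.     1.   ]] [[461.86025771   0.         258.44858357]
 [  0.         461.86025771 190.55730564]
 [  0.           0.           1.        ]]
```

View pics/top0.png

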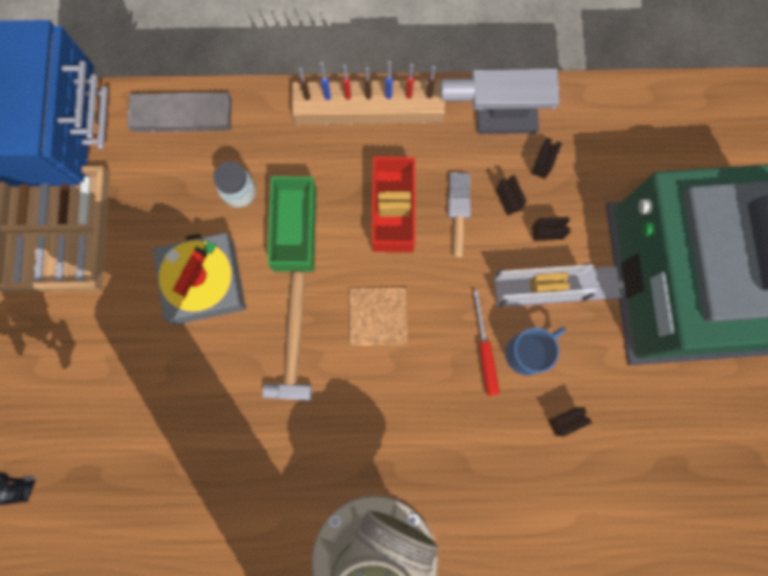

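View pics/side0.png

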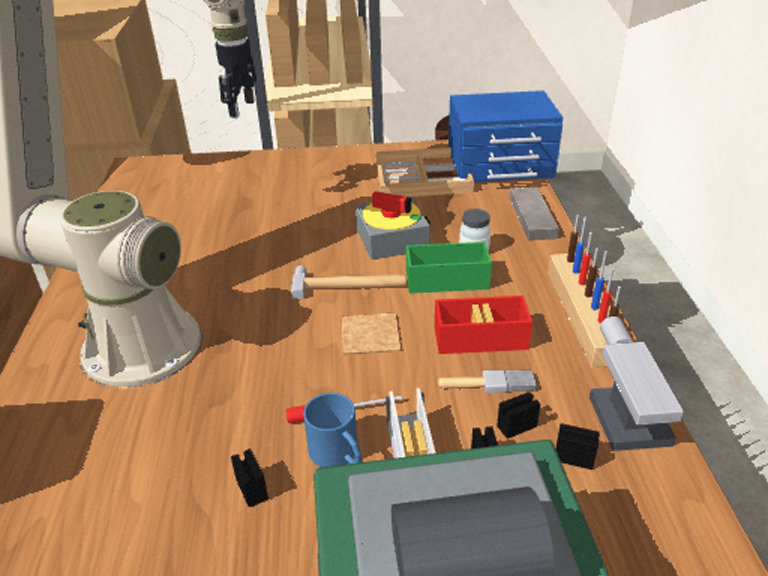

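Top view (1.5x): isolator is at (190,270), black pointer up at (195,238) by the green mark (210,247), white mark at (172,255). Green tote is at (291,222), red tote with the reject at (393,203), pad at (378,316). Brass stand candidates are (550,283) in the clear-guarded lane and (394,204) in the red tote. The one in the lane is ours; the four black blocks are decoys.

```bash
cat > m.py <<'E'
from h import *
c=pickle.load(open("top.pkl","rb"));f=c["frame"];W=world(c)
hsv=cv2.cvtColor(f,cv2.COLOR_RGB2HSV)
def box(name,lo,hi,roi,h,k=1):
    x0,y0,x1,y1=[int(v/1.5) for v in roi]
    m=np.zeros(f.shape[:2],np.uint8);m[y0:y1,x0:x1]=cv2.inRange(hsv,np.array(lo),np.array(hi))[y0:y1,x0:x1]
    if k>1:m=cv2.morphologyEx(m,cv2.MORPH_CLOSE,np.ones((k,k),np.uint8))
    ct=max(cv2.findContours(m,cv2.RETR_EXTERNAL,cv2.CHAIN_APPROX_NONE)[0],key=cv2.contourArea)
    p=ray(c,ct[:,0],h)[:,:2]
    r=cv2.minAreaRect((p*1000).astype(np.float32))
    mm=np.zeros_like(m);cv2.drawContours(mm,[ct],-1,255,-1);zz=W[mm>0][:,2]
    print(name,"area",mm.sum()//255,"centre",np.round(r[0],1),"size",np.round(r[1],1),"ang",round(r[2],1),"z pct",np.percentile(zz,[10,50,90]).round(3));return ct[:,0],p
if __name__=="__main__":
    box("handle red",(0,150,60),(7,255,255),(150,230,245,320),.117)
    box("pointer",(0,0,0),(180,255,45),(180,225,210,246),.117)
    box("plate",(22,150,100),(35,255,255),(150,230,245,320),.071,9)
    box("stand",(14,60,100),(32,255,255),(525,265,575,300),.068,3)
    box("reject",(14,60,100),(32,255,255),(375,180,415,225),.062,3)
    box("pad",(5,40,120),(22,140,255),(345,283,412,350),.006,3)
    box("tote",(45,80,40),(85,255,255),(262,170,322,275),.068,5)
    save("crop",np.hstack([cv2.resize(f[150:220,95:165],(390,390),interpolation=cv2.INTER_CUBIC),cv2.resize(f[155:225,330:400],(390,390),interpolation=cv2.INTER_CUBIC)]))
E
python3 m.py
```

```text
handle red area 288 centre [505.  311.9] size [37.6 79.1] ang 65.7 z pct [0.084 0.114 0.119]
pointer area 1 centre [571.6 317.3] size [0. 0.] ang 0.0 z pct [0.043 0.043 0.043]
plate area 1676 centre [511.7 322.4] size [126.4 129.2] ang 50.3 z pct [0.069 0.072 0.116]
stand area 313 centre [ 490.  -326.9] size [34.8 73.6] ang 3.3 z pct [0.044 0.065 0.07 ]
reject area 335 centre [646.5 -44.7] size [59.6 44.3] ang 89.1 z pct [0.023 0.057 0.064]
pad area 1617 centre [441.4  -9.9] size [118.  118.6] ang 89.1 z pct [0.001 0.005 0.009]
tote area 1877 centre [610.9 148.3] size [ 84.6 183. ] ang 89.1 z pct [0.004 0.009 0.067]
```

View pics/crop.png

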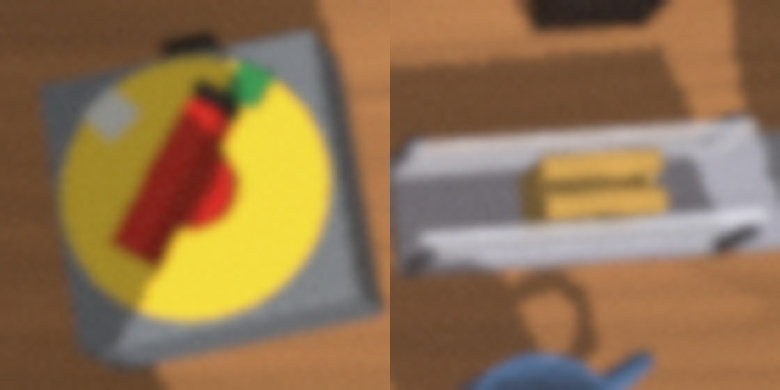

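Crop: left shows the bar with its black pointer end at (215,95), next to the green mark (255,82), with the white mark at (112,112). Right shows the brass stand at (600,185) between the clear guards, gold rather than black, so it is the one meant. Next I move over the handle for a close look.

carry_out:
  rows:
    - [-0.4, -0.12, 0, 0, 1]
    - [-0.8, -0.26, 0, 0, 1]
    - [-0.85, -0.26, 0, 0, 1]

```text
time_s: 0.48
position: [0.2914, 0.4668, 0.2479]
ee_rot: [[-0.948, 0.318, -0.0], [0.318, 0.948, -0.001], [-0.0, -0.001, -1.0]]
wrist_force: [0.1, 0.1, -0.3]
grip_width: 0.0855
gripper_force: 0.0
```

carry_out:
  rows:
    - [-0.4, -0.12, 0, 0, 1]
    - [-0.8, -0.26, 0, 0, 1]
    - [-0.85, -0.26, 0, 0, 1]

```text
time_s: 0.85
position: [0.4002, 0.3904, 0.2478]
ee_rot: [[-0.948, 0.318, -0.0], [0.318, 0.948, -0.0], [0.0, -0.0, -1.0]]
wrist_force: [0.0, -0.1, -0.3]
grip_width: 0.0852
gripper_force: 0.0
```

carry_out:
  rows:
    - [-0.4, -0.12, 0, 0, 1]
    - [-0.8, -0.26, 0, 0, 1]
    - [-0.85, -0.26, 0, 0, 1]
    - [-0.85, -0.26, 0, 0, 1]
    - [-0.85, -0.26, 0, 0, 1]
    - [-0.85, -0.26, 0, 0, 1]

```text
time_s: 1.6
position: [0.5055, 0.3163, 0.2486]
ee_rot: [[-0.95, 0.311, -0.0], [0.311, 0.95, 0.0], [0.0, 0.0, -1.0]]
wrist_force: [-0.0, -1.4, -0.9]
grip_width: 0.0851
gripper_force: 0.0
```

```bash
python3 - <<'E'
from h import *
s=manip.read_state();c=capture("wrist");pickle.dump((s,c),open("w1.pkl","wb"));save("w1",c["frame"],1.5)
print(s["time_s"],s["position"],s["ee_rot"].round(3),s["joint_pos"],c["T_tool_cam"].round(3),c["mtx"])
E
```

```text
1.6 [0.50546057 0.31633075 0.24855541] [[-0.95   0.311 -0.   ]
 [ 0.311  0.95   0.   ]
 [ 0.     0.    -1.   ]] [2.43200333e+01 2.03485937e+01 6.07392914e+00 7.57230829e+01
 1.90182604e-02 4.24497906e+01] [[-0.    -0.958 -0.286  0.072]
 [ 1.    -0.     0.    -0.001]
 [-0.    -0.286  0.958 -0.126]
 [ 0.     0.     0.     1.   ]] [[334.19566741   0.         254.80010751]
 [  0.         334.19566741 193.89434083]
 [  0.           0.           1.        ]]
```

View pics/w1.png

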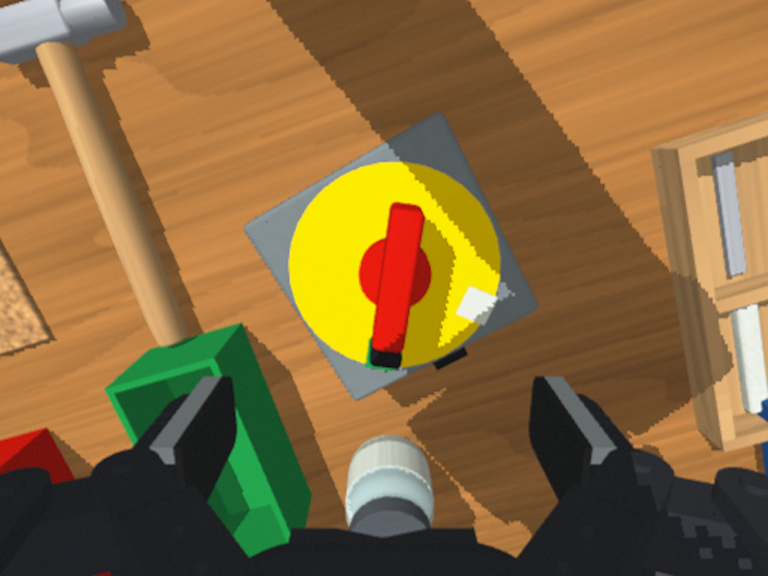

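Wrist view: the red bar runs from (405,210) to the black pointer end (385,357), beside the green mark. The white mark is at (477,305) and the jar at (390,480). I'll measure the bar's top face.

```bash
cat > hm.py <<'E'
from h import *
def handle(s,c):
    T=wristT(c,s);W=world(c,T);z=W[...,2]
    m=((abs(z-.117)<.008)&(c["range_z"]>0)&(np.hypot(W[...,0]-.509,W[...,1]-.32)<.07)).astype(np.uint8)
    ct=max(cv2.findContours(m,cv2.RETR_EXTERNAL,cv2.CHAIN_APPROX_NONE)[0],key=cv2.contourArea)[:,0]
    P=ray(c,ct,.117,T)[:,:2]; r=cv2.minAreaRect((P*1000).astype(np.float32));print("bar",r,"zmed",np.median(z[m>0]))
    hs=cv2.cvtColor(c["frame"],cv2.COLOR_RGB2HSV)
    for n,lo,hi,roi,h in(("plate",(22,150,60),(35,255,255),None,.071),("pointer",(0,0,0),(180,255,50),m,.117)):
        k=cv2.inRange(hs,np.array(lo),np.array(hi))
        if roi is not None:k=k*roi
        v,u=np.nonzero(k);p=ray(c,np.c_[u,v],h,T)[:,:2]*1000
        print(n,len(p),p.mean(0).round(1),"hull" ,np.round(cv2.minEnclosingCircle(p.astype(np.float32)),1) if 0 else (np.percentile(p,1,0).round(),np.percentile(p,99,0).round()))
if __name__=="__main__":
    s,c=pickle.load(open("w1.pkl","rb"));handle(s,c)
    W=world(c,wristT(c,s));print("jar",W[(np.arange(384)[:,None]>290)&(np.arange(384)[:,None]<340)&(abs(np.arange(512)-260)<20)].mean(0))
E
python3 hm.py
```

```text
bar ((511.29046630859375, 321.0359191894531), (17.90535545349121, 89.60944366455078), 63.93159866333008) zmed 0.11668187655646436
plate 11376 [504.6 321.6] hull (array([449., 259.]), array([574., 383.]))
pointer 190 [547.4 303.7] hull (array([541., 296.]), array([553., 312.]))
jar [0.66531471 0.26965267 0.05026804]
```

carry_out:
  rows:
    - [-0.027, 0.042, 0.3, 0.093, 1]
    - [-0.027, 0.042, 0.6, 0.093, 1]
    - [-0.027, 0.042, 0.8, 0.093, 1]
    - [-0.027, 0.042, 0.9, 0.093, 1]
    - [-0.027, 0.042, 0.98, 0.093, 1]
    - [-0.027, 0.042, 0.98, 0.093, 1]

```text
time_s: 2.4
position: [0.5125, 0.3199, 0.1013]
ee_rot: [[-0.897, 0.442, -0.0], [0.442, 0.897, 0.0], [0.0, -0.0, -1.0]]
wrist_force: [-0.1, 0.1, 1.7]
grip_width: 0.0854
gripper_force: 0.0
```

carry_out:
  rows:
    - [0, 0, 0, 0, -1]
    - [0, 0, 0, 0, -1]
    - [0, 0, 0, 0, -1]
    - [0, 0, 0, 0, -1]
    - [0, 0, 0, 0, -1]
    - [0, 0, 0, 0, -1]
    - [0, 0, 0, 0, -1]
    - [0, 0, 0, 0, -1]

```text
time_s: 3.4
position: [0.5135, 0.321, 0.1021]
ee_rot: [[-0.897, 0.442, 0.002], [0.442, 0.897, 0.002], [-0.001, 0.003, -1.0]]
wrist_force: [1.8, 5.3, 2.1]
grip_width: 0.0172
gripper_force: 62.0
```

carry_out:
  rows:
    - [0, 0, 0, -0.11, -1]
    - [0, 0, 0, -0.22, -1]
    - [0, 0, 0, -0.33, -1]
    - [0, 0, 0, -0.44, -1]
    - [0, 0, 0, -0.55, -1]
    - [0, 0, 0, -0.66, -1]
    - [0, 0, 0, -0.76, -1]
    - [0, 0, 0, -0.84, -1]
    - [0, 0, 0, -0.865, -1]
    - [0, 0, 0, -0.865, -1]

```text
time_s: 4.65
position: [0.5131, 0.3232, 0.1021]
ee_rot: [[-0.666, -0.746, 0.002], [-0.746, 0.666, 0.007], [-0.006, 0.003, -1.0]]
wrist_force: [-0.3, 11.8, -0.0]
grip_width: 0.0173
gripper_force: 61.7
```

carry_out:
  rows:
    - [0, 0, 0, 0, 1]
    - [0, 0, 0, 0, 1]
    - [0, 0, 0, 0, 1]
    - [0, 0, 0, 0, 1]
    - [0, 0, -0.3, 0, 1]
    - [0, 0, -0.7, 0, 1]
    - [0, 0, -0.99, 0, 1]
    - [0, 0, -0.99, 0, 1]
    - [0, 0, -0.99, 0, 1]

```text
time_s: 5.78
position: [0.5125, 0.3195, 0.2492]
ee_rot: [[-0.668, -0.744, -0.0], [-0.744, 0.668, -0.0], [0.0, 0.0, -1.0]]
wrist_force: [0.1, 0.2, -0.4]
grip_width: 0.0852
gripper_force: 0.0
```

```bash
python3 - <<'E'
from hm import *
s=manip.read_state();c=capture("wrist");pickle.dump((s,c),open("w2.pkl","wb"))
print(s["position"],s["ee_rot"].round(3),s["joint_pos"].round(1));handle(s,c)
E
```

```text
[0.5124708  0.31950685 0.24924213] [[-0.668 -0.744 -0.   ]
 [-0.744  0.668 -0.   ]
 [ 0.     0.    -1.   ]] [ 24.3  21.2   7.5  76.2  -0.  -23.7]
bar ((511.9154968261719, 320.68853759765625), (89.19711303710938, 17.618614196777344), 48.7039909362793) zmed 0.11663581237200782
plate 11548 [506.4 317.6] hull (array([450., 259.]), array([574., 383.]))
pointer 183 [538.3 350.7] hull (array([530., 343.]), array([545., 358.]))
```

Bar is now at 48.7°, which is 74.8° from its start, so the handle is OFF. Next stop is the stand.

carry_out:
  rows:
    - [0.3, -0.25, 0, 0, 1]
    - [0.6, -0.5, 0, 0, 1]
    - [0.77, -0.64, 0, 0, 1]

```text
time_s: 6.2
position: [0.5055, 0.1673, 0.2478]
ee_rot: [[-0.669, -0.743, -0.004], [-0.743, 0.669, -0.001], [0.003, 0.002, -1.0]]
wrist_force: [0.5, -0.6, -0.5]
grip_width: 0.0853
gripper_force: 0.0
```

carry_out:
  rows:
    - [0.3, -0.25, 0, 0, 1]
    - [0.6, -0.5, 0, 0, 1]
    - [0.77, -0.64, 0, 0, 1]

```text
time_s: 6.58
position: [0.4998, 0.0173, 0.2479]
ee_rot: [[-0.67, -0.743, -0.003], [-0.743, 0.67, 0.0], [0.002, 0.003, -1.0]]
wrist_force: [0.3, 0.0, -0.3]
grip_width: 0.0849
gripper_force: 0.0
```

carry_out:
  rows:
    - [0.3, -0.25, 0, 0, 1]
    - [0.6, -0.5, 0, 0, 1]
    - [0.77, -0.64, 0, 0, 1]

```text
time_s: 6.95
position: [0.4942, -0.1327, 0.2478]
ee_rot: [[-0.67, -0.743, -0.003], [-0.743, 0.67, 0.001], [0.001, 0.003, -1.0]]
wrist_force: [0.1, 0.4, 0.4]
grip_width: 0.0853
gripper_force: 0.0
```

carry_out:
  rows:
    - [0.3, -0.25, 0, 0.12, 1]
    - [0.6, -0.5, 0, 0.24, 1]
    - [0.77, -0.64, 0, 0.36, 1]
    - [0.77, -0.64, 0, 0.48, 1]
    - [0.77, -0.64, 0, 0.521, 1]
    - [0.77, -0.64, 0, 0.521, 1]
    - [0.77, -0.64, 0, 0.521, 1]
    - [0.77, -0.64, 0, 0.521, 1]

```text
time_s: 7.95
position: [0.4896, -0.2802, 0.2494]
ee_rot: [[-0.998, -0.059, -0.0], [-0.059, 0.998, 0.0], [0.0, 0.001, -1.0]]
wrist_force: [0.9, 0.0, 0.7]
grip_width: 0.0851
gripper_force: 0.0
```

```bash
python3 - <<'E'
from h import *
s=manip.read_state();c=capture("wrist");pickle.dump((s,c),open("w3.pkl","wb"));save("w3",c["frame"],1.5)
print(s["time_s"],s["position"],s["ee_rot"].round(3),s["joint_pos"].round(1))
T=wristT(c,s);W=world(c,T);hs=cv2.cvtColor(c["frame"],cv2.COLOR_RGB2HSV)
m=cv2.inRange(hs,np.array((14,80,60)),np.array((32,255,255)))
m[(abs(W[...,2]-.068)>.008)]=0
m=cv2.morphologyEx(m,cv2.MORPH_OPEN,np.ones((3,3)))
for ct in cv2.findContours(m,cv2.RETR_EXTERNAL,cv2.CHAIN_APPROX_NONE)[0]:
    if len(ct)>30: print(cv2.boundingRect(ct),cv2.minAreaRect((ray(c,ct[:,0],.068,T)[:,:2]*1000).astype(np.float32)))
v,u=np.nonzero(m);print(cv2.minAreaRect((ray(c,np.c_[u,v],.068,T)[:,:2]*1000).astype(np.float32)))
E
```

```text
7.95 [ 0.48964744 -0.28022719  0.24940531] [[-0.998 -0.059 -0.   ]
 [-0.059  0.998  0.   ]
 [ 0.     0.001 -1.   ]] [-37.9  16.7   1.1  74.4   0.  -41.3]
(167, 175, 63, 14) ((499.4927978515625, -334.1840515136719), (12.721179962158203, 59.001895904541016), 3.3404433727264404)
(165, 154, 65, 15) ((479.6906433105469, -335.31256103515625), (12.705142974853516, 59.594154357910156), 2.2391157150268555)
((547.7288208007812, -195.0857696533203), (367.5042724609375, 53.425559997558594), 67.45479583740234)
```

View pics/w3.png

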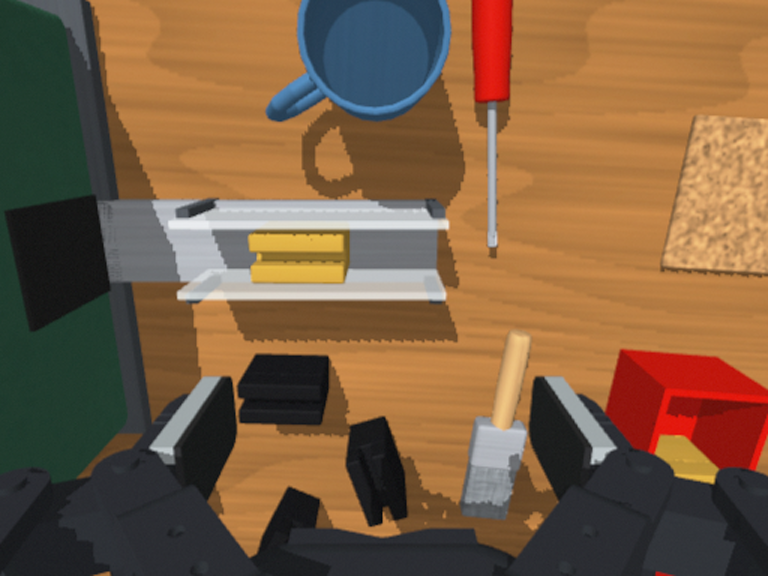

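Wrist view: the brass stand is at (298,258) between the clear guards (170–448, 222–297), with free lane at both ends. Its top measures 33 x 59 mm at (489.6, -334.8), matching the given size. I'll move over it and check once more lower down.

carry_out:
  rows:
    - [0.021, -0.363, 0, 0, 1]
    - [0.021, -0.363, 0.3, 0, 1]
    - [0.021, -0.363, 0.6, 0, 1]
    - [0.021, -0.363, 0.8, 0, 1]
    - [0.021, -0.363, 0.8, 0, 1]
    - [0.021, -0.363, 0.8, 0, 1]

```text
time_s: 8.75
position: [0.4904, -0.3355, 0.1311]
ee_rot: [[-0.998, -0.058, 0.001], [-0.058, 0.998, -0.001], [-0.001, -0.001, -1.0]]
wrist_force: [-0.5, -0.3, 1.2]
grip_width: 0.0852
gripper_force: 0.0
```

```bash
cat > st.py <<'E'
from h import *
def stand(s,c,h,near,show=None):
    T=wristT(c,s);W=world(c,T);hs=cv2.cvtColor(c["frame"],cv2.COLOR_RGB2HSV)
    m=cv2.inRange(hs,np.array((14,80,60)),np.array((32,255,255)))
    m[(abs(W[...,2]-h)>.007)|(np.hypot(W[...,0]-near[0],W[...,1]-near[1])>.06)]=0
    m=cv2.morphologyEx(m,cv2.MORPH_OPEN,np.ones((3,3)))
    for ct in cv2.findContours(m,cv2.RETR_EXTERNAL,cv2.CHAIN_APPROX_NONE)[0]:
        if len(ct)>30: print(cv2.boundingRect(ct),np.round(np.hstack(cv2.minAreaRect((ray(c,ct[:,0],h,T)[:,:2]*1000).astype(np.float32))),1))
    v,u=np.nonzero(m);print("all",np.round(np.hstack(cv2.minAreaRect((ray(c,np.c_[u,v],h,T)[:,:2]*1000).astype(np.float32))),1),"z",np.median(W[m>0][:,2]))
    print(s["time_s"],s["position"],s["ee_rot"].round(3)[:,0],s["joint_pos"].round(1))
E
python3 - <<'E'
from st import *
s=manip.read_state();c=capture("wrist");stand(s,c,.068,(.4896,-.335))
E
```

```text
(209, 222, 97, 22) [ 499.1 -334.5   13.9   58.8    2.5]
(207, 192, 100, 22) [ 479.5 -335.8   13.1   59.     3.3]
all [ 489.3 -335.2   32.8   59.1    3.3] z 0.06762267927166876
8.75 [ 0.49038918 -0.33550295  0.13112219] [-0.998 -0.058 -0.001] [-42.1  23.3  -6.4  60.2   0.  -45.4]
```

carry_out:
  rows:
    - [0.006, 0, 0.15, 0, 1]
    - [0.006, 0, 0.3, 0, 1]
    - [0.006, 0, 0.42, 0, 1]
    - [0.006, 0, 0.5, 0, 1]
    - [0.006, 0, 0.5, 0, 1]
    - [0.006, 0, 0.5, 0, 1]

```text
time_s: 9.55
position: [0.4895, -0.3356, 0.0559]
ee_rot: [[-0.998, -0.058, 0.001], [-0.058, 0.998, -0.001], [-0.001, -0.001, -1.0]]
wrist_force: [-0.1, -0.8, -0.6]
grip_width: 0.0856
gripper_force: 0.0
```

carry_out:
  rows:
    - [0, 0, 0, 0, -1]
    - [0, 0, 0, 0, -1]
    - [0, 0, 0, 0, -1]
    - [0, 0, 0, 0, -1]
    - [0, 0, 0, 0, -1]
    - [0, 0, 0, 0, -1]

```text
time_s: 10.3
position: [0.4894, -0.3354, 0.0559]
ee_rot: [[-0.998, -0.058, 0.002], [-0.058, 0.998, -0.001], [-0.001, -0.001, -1.0]]
wrist_force: [-0.6, 0.8, 5.7]
grip_width: 0.0589
gripper_force: 66.9
```

carry_out:
  rows:
    - [0, 0, -0.1, 0, -1]
    - [0, 0, -0.3, 0, -1]
    - [0, 0, -0.6, 0, -1]
    - [0, 0, -0.87, 0, -1]
    - [0, 0, -0.87, 0, -1]
    - [0, 0, -0.87, 0, -1]

```text
time_s: 11.05
position: [0.4882, -0.3346, 0.1842]
ee_rot: [[-0.998, -0.058, -0.001], [-0.058, 0.998, 0.001], [0.001, 0.001, -1.0]]
wrist_force: [0.4, -0.3, -3.9]
grip_width: 0.0587
gripper_force: 66.0
```

carry_out:
  rows:
    - [0.015, 0.15, 0, 0, -1]
    - [0.04, 0.4, 0, 0, -1]
    - [0.065, 0.728, 0, 0, -1]

```text
time_s: 11.42
position: [0.4714, -0.2255, 0.1826]
ee_rot: [[-0.998, -0.056, -0.003], [-0.056, 0.998, 0.003], [0.003, 0.003, -1.0]]
wrist_force: [1.2, 0.4, -2.4]
grip_width: 0.0591
gripper_force: 66.0
```

carry_out:
  rows:
    - [0.02, 0.25, 0, 0, -1]
    - [0.04, 0.5, 0, 0, -1]
    - [0.065, 0.728, 0, 0, -1]

```text
time_s: 11.8
position: [0.4549, -0.1163, 0.183]
ee_rot: [[-0.998, -0.058, -0.004], [-0.058, 0.998, 0.002], [0.004, 0.002, -1.0]]
wrist_force: [0.5, 0.1, -3.0]
grip_width: 0.0584
gripper_force: 66.0
```

carry_out:
  rows:
    - [0.02, 0.25, 0, 0, -1]
    - [0.04, 0.5, 0, 0, -1]
    - [0.06, 0.65, 0, 0, -1]
    - [0.065, 0.728, 0, 0, -1]
    - [0.065, 0.728, 0, 0, -1]
    - [0.065, 0.728, 0, 0, -1]

```text
time_s: 12.55
position: [0.4408, -0.0104, 0.1849]
ee_rot: [[-0.998, -0.057, -0.0], [-0.057, 0.998, -0.0], [0.0, -0.0, -1.0]]
wrist_force: [-0.0, 0.3, -3.2]
grip_width: 0.0591
gripper_force: 66.1
```

```bash
python3 - <<'E'
from h import *
s=manip.read_state();c=capture("wrist");save("w4",c["frame"],1)
T=wristT(c,s);W=world(c,T);v,u=np.mgrid[:384,:512]
print(s["position"],s["grip_width"],s["gripper_force"],s["wrist_force"],s["joint_pos"].round(1))
m=(abs(W[...,2]-.006)<.004)&(abs(W[...,0]-.441)<.09)&(abs(W[...,1]+.01)<.09)
hs=cv2.cvtColor(c["frame"],cv2.COLOR_RGB2HSV);k=cv2.inRange(hs,np.array((5,40,120)),np.array((22,150,255)));print(hs[60:200:20,260].tolist())
b=np.uint8(m)*k;P=ray(c,np.argwhere(b)[:,::-1],.006,T)[:,:2];print(len(P),np.percentile(P,[1,99],axis=0).round(3))
E
```

```text
[ 0.44081642 -0.01036932  0.18488825] 0.059087174935389675 66.07298657298088 [-0.03533479  0.33268973 -3.20033368] [-11.8   5.  -22.7  62.3  -0.  -15.1]
[[15, 165, 156], [15, 165, 159], [15, 163, 160], [15, 133, 152], [16, 135, 161], [16, 132, 164], [15, 133, 184]]
11078 [[ 0.386 -0.067]
 [ 0.474  0.04 ]]
```

View pics/w4.png

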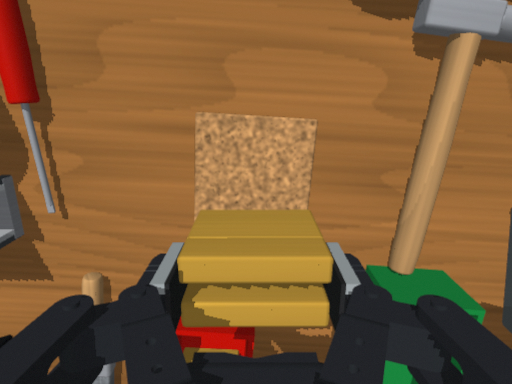

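Wrist view: the stand hangs square in the grip at (255,260) over the cork pad (195–317, 113–210), which is centred near (0.441, -0.013). I'll lower it.

carry_out:
  rows:
    - [0, -0.02, 0.3, 0, -1]
    - [0, -0.02, 0.6, 0, -1]
    - [0, -0.02, 0.8, 0, -1]
    - [0, -0.02, 0.85, 0, -1]
    - [0, -0.02, 0.87, 0, -1]
    - [0, -0.02, 0.88, 0, -1]
    - [0, -0.02, 0.89, 0, -1]
    - [0, -0.02, 0.895, 0, -1]
    - [0, -0.02, 0.895, 0, -1]

```text
time_s: 13.72
position: [0.441, -0.0127, 0.0513]
ee_rot: [[-0.998, -0.058, 0.001], [-0.058, 0.998, -0.0], [-0.001, -0.0, -1.0]]
wrist_force: [-0.2, 0.0, -3.9]
grip_width: 0.0586
gripper_force: 65.9
```

carry_out:
  rows:
    - [0, 0, 0.004, 0, -1]
    - [0, 0, 0.008, 0, -1]
    - [0, 0, 0.011, 0, -1]
    - [0, 0, 0.011, 0, -1]

```text
time_s: 14.22
position: [0.4409, -0.0127, 0.0499]
ee_rot: [[-0.998, -0.058, 0.0], [-0.058, 0.998, 0.0], [-0.0, 0.0, -1.0]]
wrist_force: [-2.6, 0.5, 5.3]
grip_width: 0.059
gripper_force: 67.1
```

Contact felt at the expected height. I'll let go, rise, and turn 90°.

carry_out:
  rows:
    - [0, 0, 0, 0, 1]
    - [0, 0, 0, 0, 1]
    - [0, 0, 0, 0, 1]
    - [0, 0, 0, 0, 1]
    - [0, 0, 0, 0, 1]
    - [0, 0, -0.2, 0, 1]
    - [0, 0, -0.5, 0, 1]
    - [0, 0, -0.87, 0, 1]
    - [0, 0, -0.87, 0, 1]

```text
time_s: 15.35
position: [0.4439, -0.0133, 0.1842]
ee_rot: [[-0.998, -0.058, 0.009], [-0.058, 0.998, -0.002], [-0.008, -0.002, -1.0]]
wrist_force: [0.4, -0.6, -0.5]
grip_width: 0.0855
gripper_force: 0.0
```

carry_out:
  rows:
    - [0, 0, 0, 0.12, 1]
    - [0, 0, 0, 0.24, 1]
    - [0, 0, 0, 0.36, 1]
    - [0, 0, 0, 0.48, 1]
    - [0, 0, 0, 0.6, 1]
    - [0, 0, 0, 0.72, 1]
    - [0, 0, 0, 0.84, 1]
    - [0, 0, 0, 0.96, 1]
    - [0, 0, 0, 1, 1]
    - [0, 0, 0, 1, 1]

```text
time_s: 16.6
position: [0.4403, -0.0126, 0.179]
ee_rot: [[-0.129, 0.992, -0.001], [0.992, 0.129, 0.0], [0.001, -0.001, -1.0]]
wrist_force: [0.3, -0.5, -0.4]
grip_width: 0.086
gripper_force: 0.0
```

carry_out:
  rows:
    - [0, 0, 0, 0.047, 1]
    - [0, 0, 0, 0.047, 1]
    - [0, 0, 0, 0.047, 1]

```text
time_s: 16.98
position: [0.4408, -0.0127, 0.1797]
ee_rot: [[-0.06, 0.998, -0.0], [0.998, 0.06, 0.0], [0.0, -0.0, -1.0]]
wrist_force: [0.5, 0.5, -0.8]
grip_width: 0.0856
gripper_force: 0.0
```

```bash
python3 - <<'E'
from st import *
s=manip.read_state();c=capture("wrist");pickle.dump((s,c),open("w5.pkl","wb"));stand(s,c,.062,(.441,-.013));save("w5",c["frame"],1)
# tote rim (68 mm) in the wrist view if seen, and in the first top view
W=world(c,wristT(c,s));hs=cv2.cvtColor(c["frame"],cv2.COLOR_RGB2HSV);m=cv2.inRange(hs,np.array((45,80,30)),np.array((85,255,255)));m[abs(W[...,2]-.068)>.006]=0
print("rim px",m.sum()//255)
c=pickle.load(open("top.pkl","rb"));W=world(c);hs=cv2.cvtColor(c["frame"],cv2.COLOR_RGB2HSV)
m=cv2.inRange(hs,np.array((45,80,30)),np.array((85,255,255)));m[:,:170]=0;m[:,220:]=0;m[abs(W[...,2]-.068)>.008]=0
P=ray(c,np.argwhere(m)[:,::-1],.068)[:,:2]*1000;print(len(P),cv2.minAreaRect(P.astype(np.float32)))
E
```

```text
(262, 154, 17, 76) [452.6 -11.6  11.8  59.3   3. ]
(236, 153, 16, 77) [432.4 -12.4  11.2  60.    3.2]
all [442.6 -11.8  31.7  60.    3.4] z 0.06175227195923294
16.975 [ 0.44079939 -0.01272756  0.17966964] [-0.06   0.998  0.   ] [-12.1   5.2 -23.2  61.6   0.   74.5]
rim px 1359
361 ((615.0864868164062, 150.4959716796875), (80.46363067626953, 169.22897338867188), 88.6048583984375)
```

View pics/w5.png

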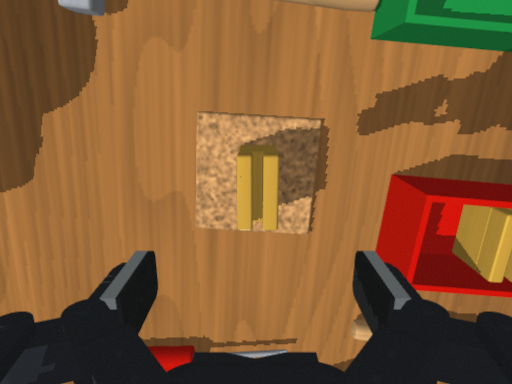

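Wrist view: the stand is upright on the pad at (257,190). The green tote's rim is at the upper right. I take it by its long sides now.

carry_out:
  rows:
    - [0.005, 0.009, 0.3, 0, 1]
    - [0.005, 0.009, 0.6, 0, 1]
    - [0.005, 0.009, 0.8, 0, 1]
    - [0.005, 0.009, 0.89, 0, 1]
    - [0.005, 0.009, 0.89, 0, 1]
    - [0.005, 0.009, 0.89, 0, 1]

```text
time_s: 17.77
position: [0.4433, -0.0121, 0.0475]
ee_rot: [[-0.058, 0.998, 0.002], [0.998, 0.058, -0.0], [-0.0, 0.002, -1.0]]
wrist_force: [0.3, 0.0, 0.3]
grip_width: 0.0853
gripper_force: 0.0
```

carry_out:
  rows:
    - [0, 0, 0, 0, -1]
    - [0, 0, 0, 0, -1]
    - [0, 0, 0, 0, -1]
    - [0, 0, 0, 0, -1]
    - [0, 0, 0, 0, -1]
    - [0, 0, 0, 0, -1]
    - [0, 0, 0, 0, -1]
    - [0, 0, 0, 0, -1]

```text
time_s: 18.77
position: [0.4427, -0.012, 0.0469]
ee_rot: [[-0.058, 0.998, 0.001], [0.998, 0.058, -0.0], [-0.0, 0.001, -1.0]]
wrist_force: [0.1, 1.0, 6.3]
grip_width: 0.0313
gripper_force: 60.3
```

carry_out:
  rows:
    - [0, 0, -0.1, 0, -1]
    - [0, 0, -0.3, 0, -1]
    - [0, 0, -0.6, 0, -1]
    - [0, 0, -0.9, 0, -1]
    - [0, 0, -0.9, 0, -1]
    - [0, 0, -0.9, 0, -1]

```text
time_s: 19.52
position: [0.4412, -0.0117, 0.1801]
ee_rot: [[-0.058, 0.998, -0.002], [0.998, 0.058, 0.001], [0.001, -0.002, -1.0]]
wrist_force: [-0.6, -0.2, -3.7]
grip_width: 0.0312
gripper_force: 60.6
```

carry_out:
  rows:
    - [0.1, 0.12, 0, 0, -1]
    - [0.27, 0.33, 0, 0, -1]
    - [0.505, 0.61, 0, 0, -1]

```text
time_s: 19.9
position: [0.5281, 0.0692, 0.1788]
ee_rot: [[-0.056, 0.998, -0.005], [0.998, 0.056, -0.0], [-0.0, -0.005, -1.0]]
wrist_force: [1.2, -0.6, -2.7]
grip_width: 0.0313
gripper_force: 60.6
```

carry_out:
  rows:
    - [0.2, 0.25, 0, 0.056, -1]
    - [0.4, 0.48, 0, 0.056, -1]
    - [0.505, 0.61, 0, 0.056, -1]
    - [0.505, 0.61, 0, 0.056, -1]
    - [0.505, 0.61, 0, 0.056, -1]
    - [0.505, 0.61, 0, 0.056, -1]

```text
time_s: 20.65
position: [0.615, 0.1492, 0.1805]
ee_rot: [[0.027, 1.0, -0.002], [1.0, -0.027, -0.0], [-0.0, -0.002, -1.0]]
wrist_force: [-0.6, -0.6, -4.2]
grip_width: 0.0312
gripper_force: 60.6
```

```bash
cat > tt.py <<'E'
from h import *
s=manip.read_state();c=capture("wrist");pickle.dump((s,c),open("w6.pkl","wb"));save("w6",c["frame"],1)
T=wristT(c,s);W=world(c,T);hs=cv2.cvtColor(c["frame"],cv2.COLOR_RGB2HSV);m=cv2.inRange(hs,np.array((45,80,30)),np.array((85,255,255)));m[abs(W[...,2]-.068)>.005]=0
P=ray(c,np.argwhere(m)[:,::-1],.068,T)[:,:2]*1000;print(len(P),cv2.minAreaRect(P.astype(np.float32)))
k=P[:,1]>170;q=P[k];print("far wall",len(q),np.percentile(q,[1,99],axis=0).round(1) if len(q) else 0)
if len(q):print("fit",np.polyfit(q[:,0]-615,q[:,1],1),"near",[np.round(np.polyfit(g[:,0]-615,g[:,1],1),3) for g in [P[(P[:,1]<125)]] if len(g)>5])
# held stand
b=cv2.inRange(hs,np.array((14,80,60)),np.array((32,255,255)));ztop=s["position"][2]-.0409+.056;b[abs(W[...,2]-ztop)>.007]=0
Q=ray(c,np.argwhere(b)[:,::-1],ztop,T)[:,:2]*1000;print("stand",len(Q),cv2.minAreaRect(Q.astype(np.float32)),ztop)
print(s["time_s"],s["position"],s["ee_rot"][:,0].round(3),s["joint_pos"].round(1))
E
python3 tt.py
```

```text
4381 ((615.7325439453125, 148.199951171875), (80.40877532958984, 169.84857177734375), 88.77336120605469)
far wall 2186 [[532.3 171.3]
 [700.6 189.7]]
fit [-1.77245264e-02  1.84236900e+02] near [array([-1.30000e-02,  1.12972e+02])]
stand 8628 ((613.3826904296875, 151.82508850097656), (64.49678802490234, 53.71343994140625), 66.60367584228516) 0.1956265297159352
20.65 [0.61501403 0.149193   0.18052653] [ 0.027  1.    -0.   ] [ 6.4 25.9  4.8 69.  -0.  97.9]
```

View pics/w6.png

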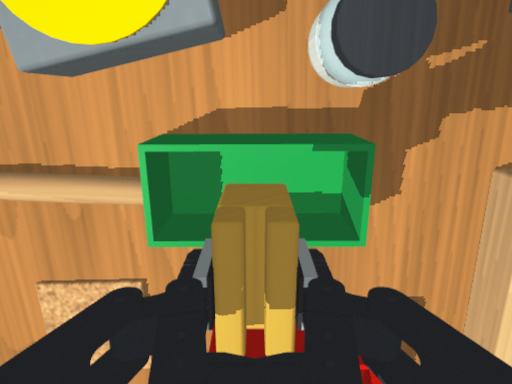

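Wrist view: the held stand at (255,260) hangs over the middle of the green tote (140–372, 140–243). Tote measures 80 x 170 mm, centred near (0.6155, 0.1485). I'll lower in steps with a force check.

carry_out:
  rows:
    - [-0.005, 0.003, 0.2, 0, -1]
    - [-0.005, 0.003, 0.4, 0, -1]
    - [-0.005, 0.003, 0.5, 0, -1]
    - [-0.005, 0.003, 0.6, 0, -1]
    - [-0.005, 0.003, 0.7, 0, -1]
    - [-0.005, 0.003, 0.8, 0, -1]
    - [-0.005, 0.003, 0.85, 0, -1]
    - [-0.005, 0.003, 0.87, 0, -1]
    - [-0.005, 0.003, 0.87, 0, -1]

```text
time_s: 21.82
position: [0.6167, 0.1492, 0.051]
ee_rot: [[0.026, 1.0, 0.0], [1.0, -0.026, 0.0], [0.0, 0.0, -1.0]]
wrist_force: [-0.3, 0.1, -3.9]
grip_width: 0.0312
gripper_force: 60.8
```

carry_out:
  rows:
    - [0, 0, 0.008, 0, -1]
    - [0, 0, 0.014, 0, -1]
    - [0, 0, 0.018, 0, -1]
    - [0, 0, 0.022, 0, -1]
    - [0, 0, 0.025, 0, -1]
    - [0, 0, 0.025, 0, -1]

```text
time_s: 22.58
position: [0.6165, 0.1492, 0.0471]
ee_rot: [[0.026, 1.0, -0.0], [1.0, -0.026, 0.0], [0.0, -0.0, -1.0]]
wrist_force: [0.7, 0.5, -4.3]
grip_width: 0.0311
gripper_force: 60.8
```

carry_out:
  rows:
    - [0, 0, 0.003, 0, -1]
    - [0, 0, 0.005, 0, -1]
    - [0, 0, 0.006, 0, -1]
    - [0, 0, 0.006, 0, -1]

```text
time_s: 23.08
position: [0.6166, 0.1492, 0.047]
ee_rot: [[0.026, 1.0, 0.001], [1.0, -0.026, 0.0], [0.0, 0.001, -1.0]]
wrist_force: [-2.7, -0.3, 5.1]
grip_width: 0.031
gripper_force: 62.0
```

Seated. I'll release, rise and check.

carry_out:
  rows:
    - [0, 0, 0, 0, 0]
    - [0, 0, 0, 0, 0]
    - [0, 0, 0, 0, 0]
    - [0, 0, 0, 0, 0]
    - [0, 0, -0.2, 0, 0]
    - [0, 0, -0.5, 0, 0]
    - [0, 0, -0.9, 0, 0.5]
    - [0, 0, -1, 0, 1]
    - [0, 0, -1, 0, 1]
    - [0, 0, -1, 0, 1]

```text
time_s: 24.32
position: [0.6155, 0.1491, 0.1942]
ee_rot: [[0.026, 1.0, -0.003], [1.0, -0.026, -0.0], [-0.0, -0.003, -1.0]]
wrist_force: [0.5, 1.2, -0.5]
grip_width: 0.0853
gripper_force: 0.0
```

```bash
python3 - <<'E'
from st import *
s=manip.read_state();c=capture("wrist");stand(s,c,.062,(.616,.149));save("w7",c["frame"],1)
c=capture("top");pickle.dump(c,open("top2.pkl","wb"))
E
```

```text
(262, 151, 15, 73) [626.8 148.7  59.8  11.4  88.9]
(237, 151, 15, 73) [606.6 149.2  59.8  11.3  88.3]
all [616.7 149.   59.8  31.6  88.6] z 0.061725268313291365
24.325 [0.61552499 0.1490582  0.1941969 ] [ 0.026  1.    -0.   ] [ 6.4 25.7  6.4 70.9  0.  97.8]
```

View pics/w7.png

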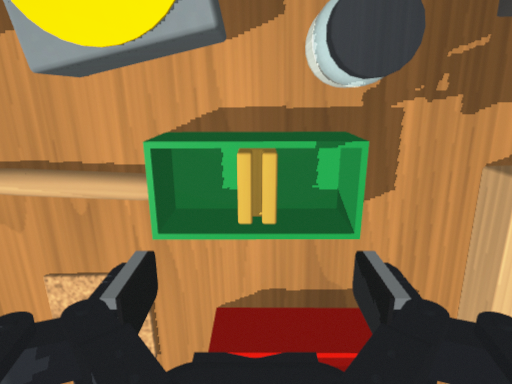

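Wrist view: the stand sits upright and crosswise in the green tote at (257,187), top at 61.7 mm, so it is on the floor. Next I return to the handle.

carry_out:
  rows:
    - [0, 0, -0.2, -0.11, 1]
    - [0.2, -0.15, -0.373, -0.22, 1]
    - [0.5, -0.4, -0.373, -0.33, 1]
    - [0.8, -0.6, -0.373, -0.45, 1]
    - [0.933, -0.723, -0.373, -0.56, 1]
    - [0.933, -0.723, -0.373, -0.68, 1]
    - [0.933, -0.723, -0.373, -0.8, 1]
    - [0.933, -0.723, -0.373, -0.9, 1]
    - [0.933, -0.723, -0.373, -0.9, 1]

```text
time_s: 25.55
position: [0.5112, 0.2917, 0.2508]
ee_rot: [[-0.969, 0.246, -0.002], [0.246, 0.969, -0.001], [0.002, -0.001, -1.0]]
wrist_force: [-0.5, -0.6, 0.2]
grip_width: 0.0855
gripper_force: 0.0
```

carry_out:
  rows:
    - [0.043, 0.189, 0, -0.12, 1]
    - [0.043, 0.189, 0, -0.24, 1]
    - [0.043, 0.189, 0, -0.36, 1]
    - [0.043, 0.189, 0, -0.48, 1]
    - [0.043, 0.189, 0, -0.6, 1]
    - [0.043, 0.189, 0, -0.731, 1]
    - [0.043, 0.189, 0, -0.731, 1]
    - [0.043, 0.189, 0, -0.731, 1]
    - [0.043, 0.189, 0, -0.731, 1]

```text
time_s: 26.68
position: [0.5124, 0.3209, 0.252]
ee_rot: [[-0.662, -0.75, -0.0], [-0.75, 0.662, -0.0], [0.0, 0.0, -1.0]]
wrist_force: [-0.2, 0.4, -0.7]
grip_width: 0.0854
gripper_force: 0.0
```

```bash
python3 - <<'E'
from hm import *
s=manip.read_state();c=capture("wrist")
print(s["position"],s["ee_rot"].round(3),s["joint_pos"].round(1));handle(s,c)
E
```

```text
[0.51242541 0.32087798 0.25200698] [[-0.662 -0.75  -0.   ]
 [-0.75   0.662 -0.   ]
 [ 0.     0.    -1.   ]] [ 24.5  21.3   7.9  76.6   0.  -24.1]
bar ((511.633056640625, 320.4850769042969), (88.87673950195312, 17.70140838623047), 48.14316177368164) zmed 0.11660633588591712
plate 11802 [510.1 311.5] hull (array([450., 135.]), array([617., 383.]))
pointer 189 [538.1 350.9] hull (array([530., 343.]), array([546., 358.]))
```

Aligned within 1 mm. I'll descend about 0.150 m, grip, turn back and release.

carry_out:
  rows:
    - [0, 0, 0.3, 0, 1]
    - [0, 0, 0.6, 0, 1]
    - [0, 0, 0.8, 0, 1]
    - [0, 0, 0.9, 0, 1]
    - [0, 0, 1, 0, 1]
    - [0, 0, 1, 0, 1]
    - [0, 0, 1, 0, 1]

```text
time_s: 27.6
position: [0.5131, 0.3213, 0.1033]
ee_rot: [[-0.66, -0.751, 0.002], [-0.751, 0.66, 0.001], [-0.002, -0.001, -1.0]]
wrist_force: [0.1, 0.4, 0.9]
grip_width: 0.0855
gripper_force: 0.0
```

carry_out:
  rows:
    - [0, 0, 0, 0, -1]
    - [0, 0, 0, 0, -1]
    - [0, 0, 0, 0, -1]
    - [0, 0, 0, 0, -1]
    - [0, 0, 0, 0, -1]
    - [0, 0, 0, 0, -1]
    - [0, 0, 0, 0, -1]
    - [0, 0, 0, 0, -1]

```text
time_s: 28.6
position: [0.5117, 0.3217, 0.1027]
ee_rot: [[-0.66, -0.752, -0.001], [-0.752, 0.66, 0.002], [-0.001, 0.002, -1.0]]
wrist_force: [-4.1, 3.3, 4.0]
grip_width: 0.017
gripper_force: 59.8
```

carry_out:
  rows:
    - [0, 0, 0, 0.11, -1]
    - [0, 0, 0, 0.22, -1]
    - [0, 0, 0, 0.33, -1]
    - [0, 0, 0, 0.44, -1]
    - [0, 0, 0, 0.55, -1]
    - [0, 0, 0, 0.66, -1]
    - [0, 0, 0, 0.76, -1]
    - [0, 0, 0, 0.84, -1]
    - [0, 0, 0, 0.868, -1]
    - [0, 0, 0, 0.868, -1]

```text
time_s: 29.85
position: [0.5116, 0.322, 0.1026]
ee_rot: [[-0.9, 0.436, -0.001], [0.436, 0.9, 0.002], [0.002, 0.001, -1.0]]
wrist_force: [-3.8, 3.8, 4.3]
grip_width: 0.017
gripper_force: 59.8
```

carry_out:
  rows:
    - [0, 0, 0, 0, 1]
    - [0, 0, 0, 0, 1]
    - [0, 0, 0, 0, 1]
    - [0, 0, 0, 0, 1]
    - [0, 0, 0, 0, 1]
    - [0, 0, -0.3, 0, 1]
    - [0, 0, -0.7, 0, 1]
    - [0, 0, -1, 0, 1]
    - [0, 0, -1, 0, 1]
    - [0, 0, -1, 0, 1]

```text
time_s: 31.1
position: [0.5122, 0.3208, 0.2516]
ee_rot: [[-0.899, 0.437, -0.0], [0.437, 0.899, -0.0], [0.0, -0.0, -1.0]]
wrist_force: [-0.2, -0.6, -0.6]
grip_width: 0.0855
gripper_force: 0.0
```

```bash
python3 - <<'E'
from hm import *
s=manip.read_state();c=capture("wrist")
print(s["time_s"],s["position"],s["ee_rot"][:,0].round(3));handle(s,c)
c=capture("side");save("side1",c["frame"],1.5)
E
```

```text
31.1 [0.5122282 0.3208366 0.2516063] [-0.899  0.437  0.   ]
bar ((511.40972900390625, 321.3507080078125), (17.68475914001465, 88.53180694580078), 63.94313049316406) zmed 0.11661550637774606
plate 11650 [507.1 319.3] hull (array([449., 166.]), array([616., 383.]))
pointer 187 [547.6 304.1] hull (array([541., 296.]), array([554., 312.]))
```

View pics/side1.png

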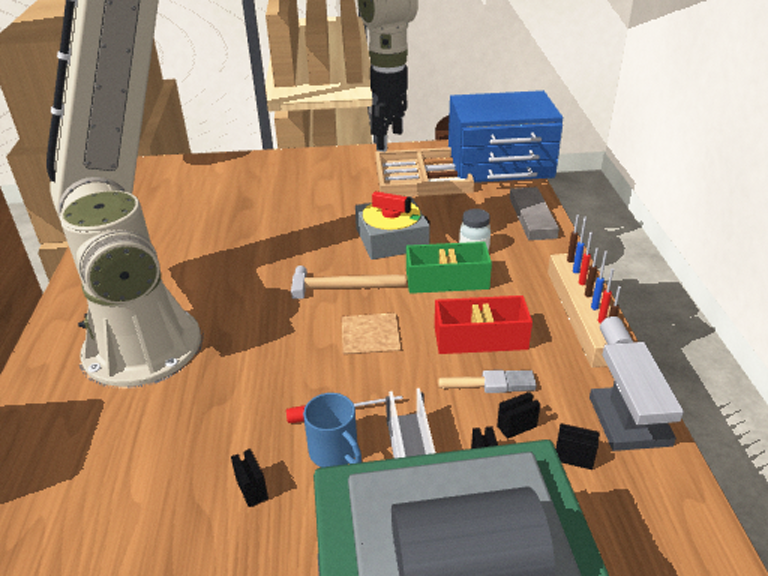

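Side view: the stand is in the green tote (447,257), the lane is empty, the other things are unmoved, and the arm is clear. The bar is back at -26.06° (it started at -26.07°), so the handle is fully ON.

```bash
python3 -c "
from workcell import job
print(job.finish_job())"
```

```text
the job is handed in; nothing more can be done
None
```

The job is done and handed in at about 31 s: the isolator was turned off first, the stand was set down on the pad and regrasped, it now sits upright and crosswise on the green tote's floor, and the handle is fully back on.

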